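# Seat a flat battery pack in the bench charger

### The job

Put the flat battery pack into the charger: lay it flat on the charger's metal apron in front of the hood, foot end towards the hood, then slide it in under the hood until it drops down flat into its pocket, and let go. Push gently - do not ram it - and leave the things around it where they are.

Things in the scene. Friction and masses are not known exactly. Their poses are not given: they have to be found in the camera images.
- pack: Black flat battery pack, 115 mm long, 52 wide, 21 thick (all in mm), 0.15 to 0.26 kg. Stepped underside: the nose end is a foot 65 long, full width, on which it stands level; the other 50, the tail, overhangs 7 above the foot's underside. Origin: centre of the foot's underside; +x to the nose, z up. Centre of mass 14 behind the origin. Top: grey panel at the nose, four cross ridges at the tail.
- pack_tail (a point): Middle of the pack's tail end face, 82.5 behind and 14 above the pack's origin; the face is 52 wide and reaches from 7 to 21 above the foot's underside. Push here. The opposite, nose end is 32.5 ahead of the pack's origin and has four small brass contacts.
- charger: Fixed grey charger, 284 mm long, 92 wide. Origin: under the middle of the hood's mouth, on the table; +x into the hood, z up. x -130 to 0: level metal apron, top 12 above the table, between guide rails 5 thick, tops 17 above the table, inner faces 74 apart in front and closing to 58 at the mouth. x 0 to 150: hood, 56 high, pointing to the left as the robot sees it, with a tunnel 58 wide, ceiling 48 above the table.
- mouth (a point): Middle of the apron's edge at the hood's mouth, 12 above the table. Inside, the deck goes on level (within 0.5) and has one pocket across the whole lane, 71 long, 6 deep, with deck again behind it. Its near edge is 8 to 30 inside the mouth: how far differs each time and cannot be seen, only felt by sliding.
- mouth_top (a point): Front edge of the hood's roof, middle, 56 above the table. How it goes: pushed in nose first, the pack dips at the nose, its tail rising up to 10, then the whole foot falls in (6 to spare along the lane) and the pocket's rigid far wall stops it. Seated, its origin is 6 above the table (12 on the deck), 40 to 69 inside the mouth, and its tail stands 13 to 43 out of the mouth.
- tape_roll: White paper tape roll with a brown core, 92 x 90 x 36, lying flat on the table, left or right of the open carton, on the side where the pack is not. Bystander. Origin: under its middle.
- vial_box: White and blue medicine carton 50 x 106 x 43 on the table beyond and to the right of the charger's apron. Bystander. Origin: under its middle.
- marker: White pen with a blue cap, 136 long, 18 thick, lying on the table behind the charger. Bystander. Origin: under its middle.
- vial: Small brown vial with a blue cap, 20 wide, 46 high, standing left of the hood's end. Bystander. Origin: under its middle.

How it is judged (in metres and radians):
On the way:
1. the pack lies flat on the apron in front of the hood, nose towards it (x of pack in the frame of charger between -0.15 and 0 m and y of pack in the frame of charger between -0.012 and 0.012 m and z of pack in the frame of charger between 0.0095 and 0.0145 m and angle between pack's own z axis and vertical below 0.05 rad and x of charger in the frame of pack above 0 m), for 0.2 s.
At the end, for the whole second after the job is handed in: The pack has dropped into the pocket under the hood: its origin is 3 to 8.5 mm above the table (12 on the deck) and 30 to 78 mm inside the mouth, within 8 mm of the lane's middle; it lies flat (within 0.05 rad), along the lane (0.12 rad) and at rest, released (x of pack in the frame of charger between 0.03 and 0.078 m and y of pack in the frame of charger between -0.008 and 0.008 m and z of pack in the frame of charger between 0.003 and 0.0085 m and angle between pack's own z axis and vertical below 0.05 rad and angle between the x axis of pack and the x axis of charger, either way round below 0.12 rad and linear speed of pack below 0.01 m/s); the robot touches nothing.
It fails at once if the pack is rammed or pressed against the charger with more than 45 N (contact force between pack and charger above 45 N).
It fails at once if the tape_roll is moved more than 30 mm (distance of tape_roll from where it was at the start of the episode above 0.03 m).
It fails at once if the vial_box is moved more than 30 mm (distance of vial_box from where it was at the start of the episode above 0.03 m).
It fails at once if the marker is moved more than 30 mm (distance of marker from where it was at the start of the episode above 0.03 m).
It fails at once if the vial is moved more than 30 mm (distance of vial from where it was at the start of the episode above 0.03 m).
It also fails if it takes over 61 s, if anything falls off the work surface, if the arm or the gripper's body presses on something with over 40 N, if the wrist force passes 120 N, or if a joint passes its speed limit or range.

### The arm

A 6-joint arm with a two-finger parallel gripper is mounted at the origin on a cart in front of the work surface, level with it; the furniture and walls round the work are solid. World frame = base frame: x ahead of the robot, y to its left, z up, the work surface at z = 0. Lengths are in mm, angles in rad, forces in N, time in s.
With the tool pointing down it reaches from about 350 to 975 mm from the base axis. Payload 7.1 kg.
Tool frame: the origin (TCP) lies on the front face of the gripper's body, between the roots of the fingers; the fingertips stand 80 mm ahead of it and the grasp point (between the pads) lies 61 mm ahead of it (env.tips_ahead is the distance from the TCP to the fingertips, in mm); z points along the fingers, y is the direction in which the jaws open and shut (so a half turn about z gives the same grasp; the last joint's range is limited). The gripper opens to 88 mm and grips with 3 to 60 N. Pads are 20 mm wide; open, the fingers measure 115 mm over their backs; the gripper's body (75 mm by 178 mm) begins 61 mm behind the grasp point.
Start: joints at [-1.153, 0.423, 1.63, -0, 1.089, -0.019], TCP at [264.416, -566.295, 302.675] pointing down, gripper open.
Joint ranges: [-3, 3], [-0.9, 2.11], [0.09, 2.58], [-1.31, 4.45], [0.11, 2.69], [-2.54, 2.54]. Speed limits (rad/s): [2.39, 2.39, 3.01, 3.14, 3.14, 3.14].

### API

Orientations are given as a unit quaternion [x, y, z, w].
In Python, from station import env, set_gripper, viewer, workorder gives the robot as it stands. Calls block until the motion is done:
- env.reach(position, orientation): joint-space move of the TCP to a pose.
- env.move_l(position, rot=None, rate=150, f_stop=None): straight line of the TCP; rot=None keeps the orientation; rate is the mean speed in mm/s. With f_stop (N) it stops when the force on the tool has changed by that much, and returns True; else False.
- env.move_joints(angles): joint-space move.
- set_gripper(opening): finger opening in mm; the grip force is fixed at half the most; returns when the fingers have stopped.
- env.hold(seconds).
- env.ik(position, orientation): joint angles nearest the present ones, or None.
- env.read_state(): the state.
- viewer.camera(name): name is "side" or "top"; returns the picture (480x640x3 uint8, blue, green, red); there is no depth.
- viewer.camera_params(name): a dict with "fx", "fy", "cx", "cy" (pixels), "dist" ([k1, k2, p1, p2, k3] as OpenCV has them; the pictures are not rectified), "pose" (4x4, takes a point from camera to world coordinates). Camera axes: x right, y up, looking along -z (the intrinsics and any distortion apply to the point x, -y, -z); pixel columns grow to the right and rows downward; lengths in mm; the calibration is good to about 2 mm. A picture is of the moment at which its call begins. camera_params takes no time and is no camera call.
A pose or a line that the arm cannot do raises env.IKError and nothing moves.
- workorder.sign_off(): hands the job in, once; it reports no verdict.
The state is a dict: "time_s": time; "qpos": joint angles; "dq": joint speeds; "tau": joint torques, N m; "tool_pos": TCP position; "orientation": TCP orientation; "force": force on the tool from outside, world axes, zero at the start; "wrist_torque": the same for the moment, N m; "width": finger opening in mm.
Only numpy, scipy, OpenCV 4.12 (cv2) and the standard library are available. Lean on these libraries where they do the work, as an engineer would, in place of code of your own. Each camera call takes 0.05 s, during which the arm holds its last target. There are 200 camera calls.

## Working session

There is one attempt and no reset: what is moved stays moved. The work goes in short steps, each a Python script; the robot and the scene stay as the last script left them, time stands still between calls to the robot, and variables do not carry over. Pictures are saved under pics/ and viewed, about 8 in all and at most 12, crops included, and the job is handed in when it is done.

```bash
ls; mkdir -p pics; python3 - <<'E'
from station import env,viewer
import cv2,numpy as np
for n in("top","side"):
    cv2.imwrite(f"pics/{n}0.png",viewer.camera(n)); p=viewer.camera_params(n); print(n,{k:np.round(v,3).tolist() for k,v in p.items()})
print(env.read_state())
E
```

```text
pics
top {'fx': 487.448, 'fy': 487.448, 'cx': 335.369, 'cy': 242.645, 'dist': [-0.033, 0.0, 0.0, 0.0, 0.0], 'pose': [[0.016, 0.992, -0.126, 414.482], [-1.0, 0.013, -0.023, 12.288], [-0.021, 0.126, 0.992, 1277.5], [0.0, 0.0, 0.0, 1.0]]}
side {'fx': 574.624, 'fy': 574.624, 'cx': 305.893, 'cy': 235.074, 'dist': [-0.058, 0.0, 0.0, 0.0, 0.0], 'pose': [[-0.343, -0.758, 0.556, 1256.926], [0.939, -0.267, 0.216, 308.518], [-0.015, 0.596, 0.803, 1093.154], [0.0, 0.0, 0.0, 1.0]]}
{'time_s': 0.1, 'qpos': array([-1.15300826e+00,  4.23764967e-01,  1.63058263e+00, -2.32885040e-05,
        1.08860902e+00, -1.89826835e-02]), 'dq': array([-0.00018297, -0.00110002, -0.00100632,  0.00200629, -0.00027226,
        0.00103971]), 'tau': array([-1.34883398e-03, -5.45611632e+01, -2.74330169e+01,  6.43387134e-02,
        1.88255904e-02, -3.18554680e-05]), 'tool_pos': array([ 264.2586476 , -565.96410336,  301.99117706]), 'orientation': array([ 9.76247138e-01,  2.16658858e-01, -1.45198718e-04, -6.66428212e-04]), 'force': array([-0.01363141, -0.50373722, -0.51287137]), 'wrist_torque': array([ 0.01928937,  0.02444684, -0.00165078]), 'width': 87.9348158683106}
```

View pics/top0.png

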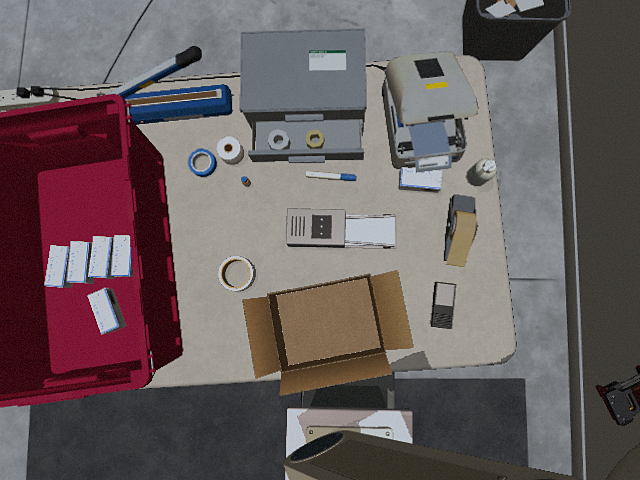

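View pics/side0.png

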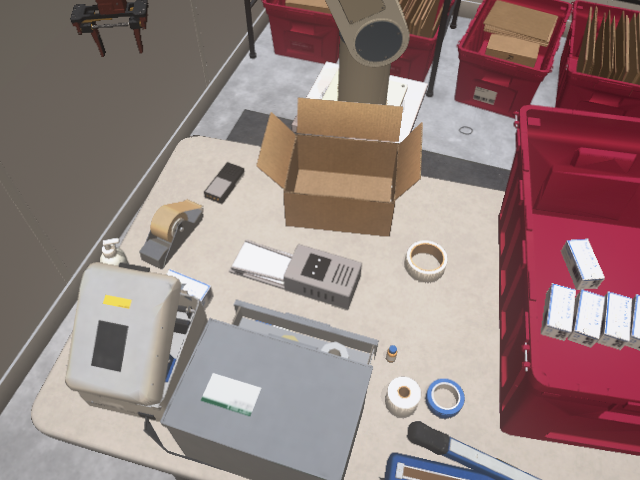

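The top view shows the pack at about (443,305), with its grey nose panel facing away from the robot. The charger's mouth is at about (345,229), with the hood pointing left and the apron out to (396,231). The carton's right flap is near (410,345). Next I measure these.

```bash
cat > h.py <<'E'
from station import env,set_gripper,viewer,workorder
import cv2,numpy as np
from scipy.spatial.transform import Rotation as R
def ray(n,px):
    p=viewer.camera_params(n);K=np.array([[p['fx'],0,p['cx']],[0,p['fy'],p['cy']],[0,0,1.]])
    u=cv2.undistortPoints(np.float64(px).reshape(-1,1,2),K,np.array(p['dist'])).reshape(-1,2)
    T=np.array(p['pose']);d=np.c_[u[:,0],-u[:,1],-np.ones(len(u))]@T[:3,:3].T
    return T[:3,3],d
def onplane(n,px,z):
    o,d=ray(n,px);return o+d*((z-o[2])/d[:,2])[:,None]
def quat(a): # tool down, tool y (jaw axis) at world angle a
    y=np.array([np.cos(a),np.sin(a),0]);z=np.array([0,0,-1.]);return R.from_matrix(np.c_[np.cross(y,z),y,z]).as_quat()
def blob(m,seed):
    m=cv2.morphologyEx(m.astype(np.uint8),cv2.MORPH_CLOSE,np.ones((3,3)))
    _,l,s,_=cv2.connectedComponentsWithStats(m);v=l[seed[1],seed[0]]
    c,_=cv2.findContours((l==v).astype(np.uint8),0,2);c=max(c,key=cv2.contourArea);return c,cv2.minAreaRect(c)
E
python3 - <<'E'
from h import *
im=cv2.imread('pics/top0.png');hsv=cv2.cvtColor(im,cv2.COLOR_BGR2HSV);v=hsv[...,2].astype(int)
def rep(t,m,seed,z):
    c,r=blob(m,seed);b=cv2.boxPoints(r);w=onplane('top',b,z)
    print(t,np.round(b).tolist(),np.round(w[:,:2]).tolist(),'sides',np.round(np.linalg.norm(np.diff(w,axis=0),axis=1)),'c',w.mean(0).round(1))
print('px',im[305,450],im[320,443],im[290,446],im[229,370],im[215,300],im[240,340],im[260,350],im[229,346])
rep('pack',v<150,(443,322),21)
rep('apron',v>222,(370,231),12)
c=np.vstack([cv2.resize(im[190:270,270:410],None,fx=5,fy=5,interpolation=2)])
d=cv2.resize(im[260:360,360:480],None,fx=5,fy=5,interpolation=2)
cv2.imwrite('pics/c1.png',c[:, :]);cv2.imwrite('pics/c2.png',d)
E
```

```text
px [176 173 177] [58 56 60] [152 158 160] [202 194 185] [156 159 162] [158 156 163] [151 158 162] [213 203 197]
pack [[428.0, 326.0], [434.0, 280.0], [458.0, 283.0], [452.0, 329.0]] [[364.0, -198.0], [480.0, -213.0], [473.0, -274.0], [357.0, -258.0]] sides [117.  61. 117.] c [ 418.3 -235.8   21. ]
apron [[-0.0, 0.0], [639.0, 0.0], [639.0, 479.0], [0.0, 479.0]] [[1275.0, 1031.0], [1277.0, -804.0], [-6.0, -723.0], [-46.0, 890.0]] sides [1835. 1286. 1613.] c [625.   98.7  12. ]
```

View pics/c1.png

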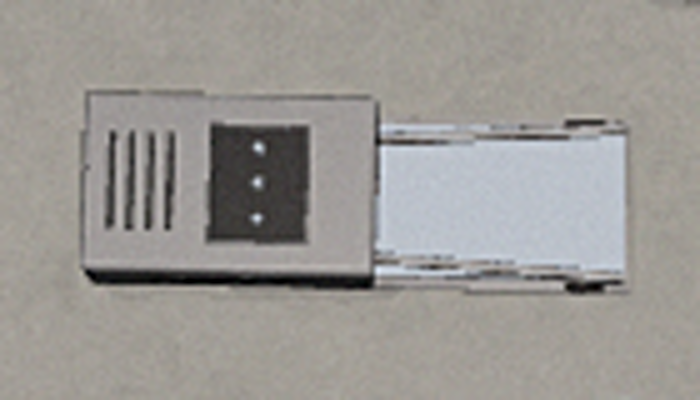

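View pics/c2.png

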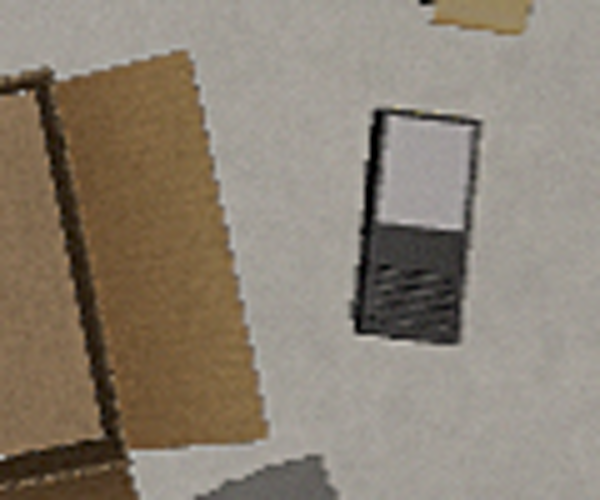

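The crops show the roof's front edge running from (345.6,210) to (344.6,245) and its back edge near x=287. The apron ends at x=395.4. The pack's top-right edge runs from (456.2,284.2) to (452.2,328.8). The dark strip on its left is the side face, so I use the right edge and the corners.

```bash
python3 - <<'E'
from h import *
r=lambda *a:np.round(onplane('top',*a)[:,:2],1)
roof=r([(345.6,210),(344.6,245),(287,243.7),(287.4,208.4)],56);print('roof',roof.tolist(),np.linalg.norm(np.diff(roof,axis=0),axis=1))
print('mid front',roof[:2].mean(0),'mid back',roof[2:].mean(0))
ap=r([(395.4,216),(395.4,246)],12);print('apron end',ap.tolist(),ap.mean(0))
pk=r([(436.8,282.2),(456.2,284.2),(452.2,328.8),(433.0,326.8)],21);print('pack',pk.tolist(),np.linalg.norm(np.diff(pk,axis=0),axis=1),pk.mean(0))
d=(pk[0]+pk[1]-pk[2]-pk[3]);print('pack yaw',np.arctan2(d[1],d[0]))
d=roof[2:].mean(0)-roof[:2].mean(0);print('charger yaw',np.arctan2(d[1],d[0]))
# carton flap edge, both views
print('flap edge at z=100,150', r([(398,271),(413.5,347)],100).tolist(), r([(398,271),(413.5,347)],150).tolist())
o1,d1=ray('top',[(398,271),(413.5,347)])
o2,d2=ray('side',[(270,120),(258,172)])
print('side cam flap pts');
for i in range(2):
  for j in range(2):
    A=np.c_[d1[i],-d2[j]];s,res,*_=np.linalg.lstsq(A,o2-o1,rcond=None);print(i,j,(o1+d1[i]*s[0]).round(),np.sqrt(res))
E
```

```text
roof [[653.9, 15.7], [564.0, 17.0], [565.3, 162.8], [656.3, 164.5]] [ 89.90939884 145.8057955   91.01587774]
mid front [608.95  16.35] mid back [610.8  163.65]
apron end [[648.1, -115.4], [568.6, -115.4]] [ 608.35 -115.4 ]
pack [[475.4, -220.7], [471.0, -270.4], [357.9, -258.8], [362.2, -210.2]] [ 49.89438846 113.69331555  48.7898555 ] [ 416.625 -240.025]
pack yaw -0.09734928331858285
charger yaw 1.5582375845201337
flap edge at z=100,150 [[497.2, -112.9], [317.5, -149.8]] [[493.7, -107.6], [321.6, -142.9]]
side cam flap pts
0 0 [482. -90. 317.] [25.41089053]
0 1 [ 492. -106.  168.] [8.09913785]
1 0 [ 323. -141.  163.] [2.63855302]
1 1 [ 305. -170.  -47.] [22.97370068]
```

Measurements agree with the given sizes to within about 4 mm:
- **Mouth:** near (609, 15), charger yaw about 1.56.
- **Pack:** centre (417, −240), yaw −0.097.
- **Carton flap:** edge about 165 high at y ≥ −141, so the gripper body clears it.

Now I grasp the pack.

```bash
python3 - <<'E'
from h import *
print(env.tips_ahead)
yaw=-0.097;q=quat(yaw-np.pi/2);p=np.array([427.5,-241.])
qc=quat(1.562-np.pi/2)
print(env.ik([*p,88],q),env.ik([609,-54,100],qc))
env.reach([*p,260],q)
print(env.move_l([*p,88],rate=120,f_stop=12))
set_gripper(40); s=env.read_state();print(s['width'],s['tool_pos'],s['time_s'],s['force'])
env.move_l([*p,280],rate=150)
s=env.read_state();print(s['width'],s['time_s'],s['force'])
env.reach([609,-54,280],qc)
env.move_l([609,-54,125],rate=120)
s=env.read_state();print(s['width'],s['tool_pos'],s['time_s'],s['qpos'])
a=viewer.camera('top')[170:290,250:430];b=viewer.camera('side')[200:320,200:380]
cv2.imwrite('pics/p1.png',np.vstack([cv2.resize(x,None,fx=2.5*1,fy=2.5,interpolation=2) for x in(a,b)]))
E
```

```text
80.0
[-5.37583852e-01  5.99599768e-01  2.02381654e+00 -4.44089210e-16
  5.18176346e-01  1.13021247e+00] [-1.07903749e-01  6.83691903e-01  1.75199607e+00 -4.44089210e-16
  7.05904675e-01 -9.91074220e-02]
False
51.42501693431753 [ 427.34655418 -240.72336724   88.07026999] 3.7083 [1.00512039 2.40702163 3.5382162 ]
51.72289669276434 5.1417 [ 0.42870371  0.23494969 -1.49003799]
51.843447359019706 [609.49551387 -54.04819781 125.78306008] 7.7083 [-1.07895292e-01  6.42992587e-01  1.74860730e+00  1.74618347e-06
  7.48586984e-01 -9.90518357e-02]
```

View pics/p1.png

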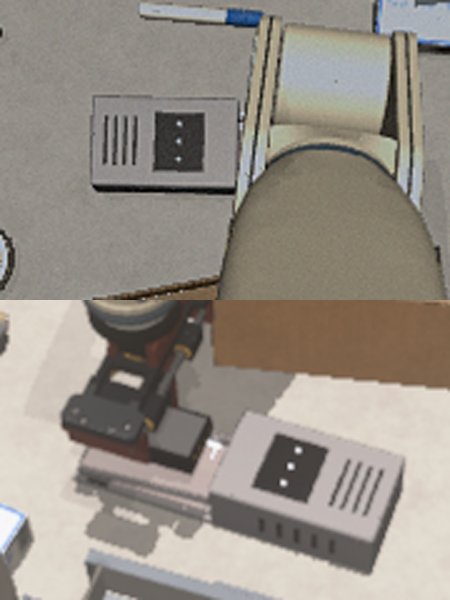

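The pack is held (width 51.8), and in the side view it sits over the apron just short of the hood's mouth. I lower it with a force stop, release, retreat to the right and check from above.

```bash
python3 - <<'E'
from h import *
print(env.move_l([609,-54,103],rate=80,f_stop=8))
print(env.move_l([609,-54,97.5],rate=15,f_stop=5))
s=env.read_state();print(s['tool_pos'],s['force'],s['time_s'])
set_gripper(72);env.hold(0.2);s=env.read_state();print(s['tool_pos'],s['force'])
env.move_l([609,-54,180],rate=150)
env.reach([609,-250,230],quat(1.562-np.pi/2))
a=viewer.camera('top');cv2.imwrite('pics/t2.png',a)
cv2.imwrite('pics/c3.png',cv2.resize(a[190:270,280:420],None,fx=5,fy=5,interpolation=2));print(env.read_state()['time_s'])
E
```

```text
False
True
[609.45381256 -54.10408597 100.07541929] [-0.59977381  0.10136948  4.36831965] 8.5417
[608.44923718 -53.94464827  98.8238474 ] [-0.46020484  0.22118766 -0.70334605]
10.8417
```

View pics/c3.png

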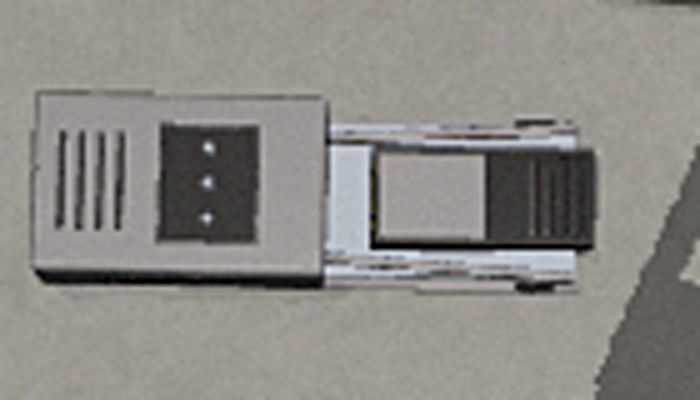

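The pack lies flat and centred between the rails, with its nose (brass contacts) towards the hood at column 375 of the crop. Its tail is at column 593, which is about y=−122. Now I push the tail slowly with a force stop.

```bash
cat > push.py <<'E'
from h import *
def push(y0,y1,f,rate):
    r=env.move_l([609.2+0.0088*(y1-15),y1,99.8],rate=rate,f_stop=f);s=env.read_state()
    print(y1,r,s['tool_pos'].round(1),s['force'].round(1),round(s['time_s'],2));return r
E
python3 - <<'E'
from push import *
set_gripper(16)
env.move_l([607.7,-160,180],rate=200);env.move_l([607.7,-160,99.8],rate=120,f_stop=10)
print(env.read_state()['force'])
for y in list(range(-130,-40,15))+list(range(-40,2,6)):
    if push(0,y,10,25): break
s=env.read_state();p=s['tool_pos']
env.move_l([p[0],p[1]-40,99.8],rate=100);env.move_l([p[0],p[1]-40,230],rate=200);env.reach([609,-250,230],quat(1.562-np.pi/2))
a=viewer.camera('top')[170:290,270:430];b=viewer.camera('side')[200:320,210:370]
cv2.imwrite('pics/p3.png',np.vstack([cv2.resize(x,None,fx=2.5,fy=2.5,interpolation=2) for x in(a,b)]));print(env.read_state()['time_s'])
E
```

```text
[ 0.63668116 -0.4098014  -0.19371284]
-130 False [ 607.9 -130.1   99.8] [-0.1  0.6  0.8] 14.66
-115 False [ 608.1 -114.8   99.8] [0.2 0.  0.3] 15.41
-100 False [608.2 -99.8  99.8] [ 0.1 -0.4 -0.4] 16.16
-85 False [608.3 -84.8  99.8] [ 0.1 -0.1 -0. ] 16.91
-70 False [608.4 -69.8  99.8] [ 0.6 -0.3  0.3] 17.66
-55 False [608.5 -54.7  99.7] [ 0.5 -0.8 -0.1] 18.41
-40 False [608.7 -39.8  99.8] [-0.3  0.   0.3] 19.16
-34 False [608.7 -33.8  99.8] [-0.2  0.5 -0.3] 19.55
-28 False [608.8 -27.8  99.8] [-0.2 -0.2 -1.4] 19.94
-22 True [608.8 -23.7  99.6] [ 1.  -4.7 -0.1] 20.22
22.4333
```

View pics/p3.png

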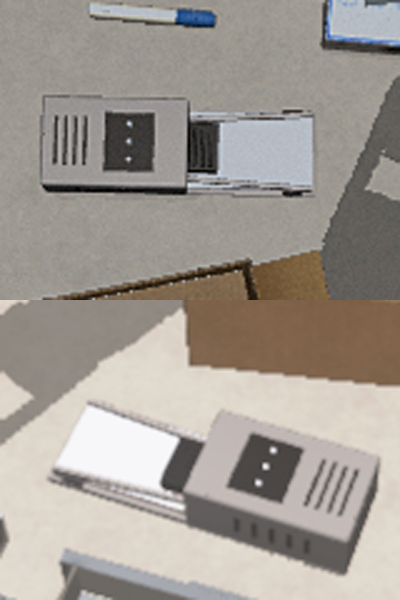

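It stopped firmly with the tail about 29 mm out of the mouth, which is inside the expected 13–43. I check the tail's height by triangulating its end corners from both views.

```bash
python3 - <<'E'
from h import *
a=viewer.camera('top')[205:255,335:385];b=viewer.camera('side')[240:290,260:310]
cv2.imwrite('pics/p4.png',np.hstack([cv2.resize(x,None,fx=8,fy=8,interpolation=2) for x in(a,b)]))
E
```

```text
(no output)
```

View pics/p4.png

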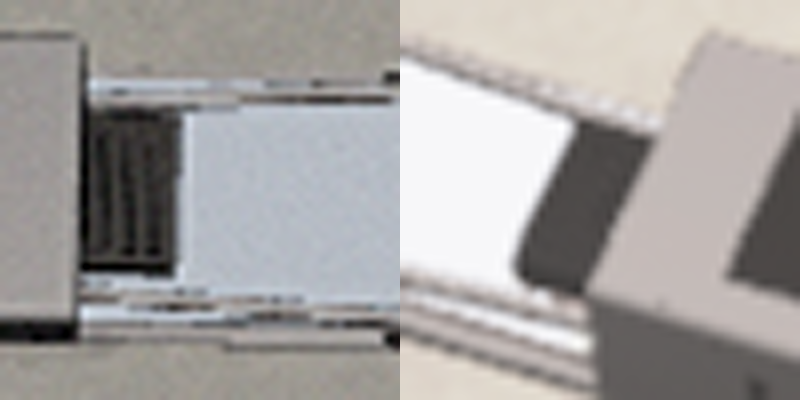

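The tail's end corners are at (357.8,219) and (356.9,239.1) in the top view, and (275,273.1) and (281.9,255.3) in the side view. The hood's roof corners (56 high) serve as a reference.

```bash
python3 - <<'E'
from h import *
def tri(a,b):
    o1,d1=ray('top',[a]);o2,d2=ray('side',[b]);s,res,*_=np.linalg.lstsq(np.c_[d1[0],-d2[0]],o2-o1,rcond=None)
    return ((o1+d1[0]*s[0]+o2+d2[0]*s[1])/2).round(1),np.sqrt(res).round(1)
print('roof',tri((345.25,209.75),(283.75,276.5)),tri((344.75,244.75),(299,244.4)))
print('tail',tri((357.75,219),(275,273.1)),tri((356.9,239.1),(281.9,255.25)))
E
```

```text
roof (array([655.1,  18.9,  48.6]), array([4.8])) (array([564.6,  19.5,  48.3]), array([6.]))
tail (array([636.3, -12.6,  18.3]), array([8.])) (array([584.4, -13.6,  16.5]), array([2.4]))
```

The tail's top is 30 to 32 below the roof. I expected 29 if seated, 23 if still flat on the deck, and less if tilted, so the pack has dropped. The arm is clear, so I hand in.

```bash
python3 -c "
from h import *
s=env.read_state();print(s['time_s'],s['tool_pos'],s['force']);workorder.sign_off()"
```

```text
22.5333 [ 609.3116642  -248.15809915  229.91838719] [0.16102139 0.45349645 0.15661075]
the job is handed in; nothing more can be done
```

The pack is in the charger, and I handed the job in at 22.5 s. I gripped it across the foot, laid it flat and centred on the apron, and released it. Then I pushed the tail in at 25 mm/s with a 10 N force stop. The push stopped on contact, with the tail about 29 mm out of the mouth. That puts the pack's origin about 54 mm inside.

**Last checks:**
- **Height:** the tail's top measured 30–32 mm below the hood roof, which fits seated (29) and not lying on the deck (23).
- **Alignment:** lateral offset was about 0.5 mm and yaw was near zero.
- **Clearance:** the gripper was at z=230 and touching nothing.
- **Bystanders:** there was no sign of contact with them, but I did not measure their positions afterwards. The last pictures show the marker and part of the medicine carton apparently in place; I did not look at the tape roll or the vial again.

**One disagreement:** absolute heights triangulated from the two views came out about 7.5 mm too low, with the roof at 48.5 instead of 56. The two views' rays missed each other by 2–8 mm. I therefore relied on the height relative to the roof, which is less certain than a direct reading.

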